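Draw out a scanner carriage and lock it there

ROBOT

A 6-joint arm with a two-finger parallel gripper is mounted at the origin on the work surface. World frame = base frame: x ahead of the robot, y to its left, z up, the work surface at z = 0. Lengths are in m, angles in rad, forces in N, time in s.
With the tool pointing down it reaches from about 0.425 to 0.95 m from the base axis. Payload 3.5 kg.
Tool frame: the origin (TCP) lies on the centre line of the jaws, within the pads' length; the fingertips stand tip_extent ahead of it and the grasp point (between the pads) lies 2 mm behind it (tip_extent is the distance from the TCP to the fingertips, in m); z points along the fingers, y is the direction in which the jaws open and shut (so a half turn about z gives the same grasp; the last joint's range is limited). The gripper opens to 85 mm and grips with 20 to 120 N. Pads are 22 mm wide; open, the fingers measure 114 mm over their backs; the gripper's body (76 mm by 85 mm) begins 54 mm behind the grasp point. The pads swing forward as they close: fully open they stand 13 mm farther back than shut.
Start: joints at [-1.454, 0.286, 1.577, -0, 1.279, -0.15], TCP at [0.178, -0.651, 0.248] pointing down, gripper open.
Joint ranges: [-2.77, 2.77], [-0.9, 2.22], [0.21, 2.48], [-1.53, 4.67], [0.24, 2.81], [-2.84, 2.84]. Speed limits (rad/s): [2.79, 2.79, 3.14, 3.14, 3.14, 3.14].

INTERFACE

Orientations are given as a unit quaternion [x, y, z, w].
In Python, from plant import * gives the robot as it stands.
- The arm moves only by the shell command python3 -m crank 'ROWS' [FORCE]. ROWS is JSON, a list of rows, each a list of 7 numbers: the gripper's target within -1 to 1 (shut at 1, half-way at 0, fully open at -1), then the shift along the tool's x, y, z in cm, then the turn, a rotation vector about the tool's x, y, z in degrees. In form: [[fingers, tx, ty, tz, wx, wy, wz], ...]. A call has 1 to 5 rows; each row shifts and turns the commanded pose from where the row before left it, along the tool's axes as they then stand; what a row does not reach is not made up. A row lasts 1/10 s, in which the tool goes at most 50 mm and 8.59 degrees, less where a joint would pass 70% of its speed; a pose out of reach is approached as far as the arm can. A call is refused whole if a number of a shift passes 5 or a number of a turn 8.59, either way. A call with a gripper value outside its range is refused whole. The fingers move at their own pace and stop on an object; FORCE is the grip in N (left out, the last holds). Time passes only in rows, so rows that do not move let the fingers close. It gives the time, the measured TCP pose, the force and the opening at its end, in the units of the state.
- get_state(): the state, without advancing time (a new reading comes with each control period).
- read_camera(name): name is "side" or "top" or "wrist"; returns a dict with "color" (384x512x3 uint8, red, green, blue), "vfov" (degrees; the focal length in pixels is half the picture's height over the tangent of half this angle, whatever the lens; pixels are square), "cx", "cy" (the principal point, pixels), "distortion" ([k1, k2, p1, p2, k3] as OpenCV has them; the pictures are not rectified), "cam_to_world" (4x4, takes a point from camera to world coordinates). Camera axes: x right, y up, looking along -z (the intrinsics and any distortion apply to the point x, -y, -z); pixel columns grow to the right and rows downward; lengths in m; the calibration is good to about 2 mm. A picture is of the moment at which its call begins. There is no depth.
- sign_off(): hands the job in, once; it reports no verdict.
Trained networks look in the newest picture that a camera, given by its name, has taken for a name from the list of things; names that differ only in an ending like _2 or _b are one class to them, and where a whole thing is asked for, a point or a joint stands for the part that bears it (a point fixed in the world has none). Each returns a list of dicts, best first, with "p" (0 to 1); they miss things now and then, are a little off and sometimes report something else, mostly with a low value. They report only what shows in the picture. A call takes as long as a camera call.
- trace(thing, camera): "pixels" (384x512 bool, what is visible of it) and "location" ([column, row] in pixels, amid what is visible of it).
- place_of(thing, camera): "location" ([column, row] in pixels: a listed point, or the origin of a listed thing).
The state is a dict: "time": time; "qpos": joint angles; "dq": joint speeds; "joint_efforts": joint torques, N m; "eef_pos": TCP position; "tcp_rot": TCP orientation; "contact_force": force on the tool from outside, world axes, zero at the start; "wrist_torque": the same for the moment, N m; "opening": opening from 0.0 (shut) to 1.0 (fully open).
Only numpy, scipy, OpenCV 4.12 (cv2) and the standard library are available. Lean on these libraries where they do the work, as an engineer would, in place of code of your own. Each camera call takes 0.05 s, during which the arm holds its last target.

TASK

Ready the bench scanner for loading: draw its sample carriage fully out to the front stop, then slide the transport-lock selector beside it to the end of its slot that locks the carriage, give the carriage a gentle push back towards the scanner to prove that the lock holds, and leave it out, locked and let go. The lock's markings have worn off: one end of the slot locks and the other frees, nobody knows which, and the carriage may be locked now, so try it gently and never force it against the lock. Leave the other things on the bench where they stand.

Things in the scene. Friction and masses are not known exactly. Their poses are not given: they have to be found in the camera images.
- scanner: White bench scanner, fixed. Base 340 mm deep (x -175 to 165), 500 mm wide (y -265 to 235), top 38 mm above the bench. Origin on the bench under it; x points to its back, away from the robot, y to the robot's left, z up; turned by up to 0.2 rad. The carriage runs along x on the line y = 60 mm, its handle at x = 0 when home; the selector's slot is centred at x -90, y -175 mm.
- bridge_edge (a point): Middle of the front lower edge of the bridge over the carriage, 240 mm above the bench. The beam runs 90 mm back from here, 150 mm to either side and 60 mm up, on two columns with 240 mm between them. A gripper pointing straight down cannot reach what is under it.
- carriage: Aluminium sample carriage: a plate 170 by 130 mm, top 60 mm above the bench, with an upright black fin as handle near its front and a block of four capped cells (top at 102 mm) beginning 95 mm behind the fin's middle. Origin at bench height under the fin's middle; axes as the scanner's.
- handle (a point): Grip point on the carriage's black fin, 95 mm above the bench. Fin: 14 mm thick (scanner y), 30 mm long (x), from z 60 to 120 mm, clear all round. With the carriage home the bridge's edge is 25 mm nearer the robot and 145 mm above this point: lean the gripper back towards the robot by 30 to 40 degrees, fingers pointing down and away, closing along scanner y.
- carriage_travel (a joint): Carriage travel in m: 0 home under the bridge, 0.090 out at the front stop, growing along scanner -x. Starts within 3 mm of home. Drags with 2 N, stays where left. The lock acts only at both ends: locked, it is stopped dead 4 mm from home or from the front stop. Move the selector only with the carriage home or fully out.
- selector: The transport lock's selector with its bolt inside the base. Origin at bench height under the middle of its grip; axes as the scanner's.
- selector_grip (a point): Point on the selector's upright black grip, 70 mm above the bench, on the scanner's base right of the carriage and in front of the bridge. Grip: 16 mm thick (scanner x), 60 mm long (scanner y), from z 46 to 87 mm, open from above.
- selector_travel (a joint): Selector position in m along scanner y: -0.020 at the right end stop, 0.020 at the left. Drags with 2 N, stays where left, starts anywhere along its slot. One half of the slot, right up to its end, locks the carriage, the other half frees it; which one differs from start to start and cannot be seen. Within 2 mm of the middle it may do either.
- bottle_a: Glass bottle with a blue cap, 72 mm across, 150 mm tall, at the front left of the scanner: leave alone. Origin under its middle, z up.
- bottle_b: Like bottle_a, right of the scanner: leave alone.
- pot: Small capped pot, 44 mm across, 50 mm tall, standing on the scanner's base between selector and carriage (near scanner x -100, y -77 mm): leave alone. Origin under its middle, z up.
- jar: Capped jar, 64 mm across, 65 mm tall, on the scanner's base behind the selector: leave alone. Origin under its middle, z up.
- beaker: Clear beaker, 76 mm across, 95 mm tall, in front of the scanner: leave alone. Origin under its middle, z up.
- tip_box: Lidded grey box 85 by 125 by 75 mm, left of the scanner: leave alone. Origin under its middle, z up.
- pipette: Hand pipette lying in front of the scanner, about 230 mm long, 35 mm high: leave alone. Origin under its middle, its x along its length.

How it is judged:
By the outcome, as a careful person would: the job done as asked, in the order asked, and still so for the second after the job is handed in, with the robot touching nothing.
It also fails if it takes over 72 s, if anything falls off the work surface, if the arm or the gripper's body presses on something with over 40 N, if the wrist force passes 120 N, or if a joint passes its speed limit or range.

## Working session

There is one attempt and no reset: what is moved stays moved. The work goes in short steps, Python scripts to look and compute and a shell command to move; the robot and the scene stay as the last step left them, time stands still between calls to the robot, and variables do not carry over. Pictures are saved under pics/ and viewed, and the job is handed in when it is done.

```bash
mkdir -p pics; ls
cat > h.py <<'E'
from plant import *
import numpy as np, cv2
from scipy.spatial.transform import Rotation as R
def K(c):
    h,w=c["color"].shape[:2]; f=h/2/np.tan(np.radians(c["vfov"])/2)
    return np.array([[f,0,c["cx"]],[0,f,c["cy"]],[0,0,1.]])
def ray(c,px):
    u=cv2.undistortPoints(np.array([[px]],float),K(c),np.array(c["distortion"],float))[0,0]
    T=np.array(c["cam_to_world"]); d=T[:3,:3]@np.array([u[0],-u[1],-1]); return T[:3,3],d/np.linalg.norm(d)
def atz(c,px,z):
    o,d=ray(c,px); return o+d*(z-o[2])/d[2]
def tri(l):
    A=np.zeros((3,3));b=np.zeros(3)
    for o,d in l:
        P=np.eye(3)-np.outer(d,d);A+=P;b+=P@o
    p=np.linalg.solve(A,b); return p,[np.linalg.norm((np.eye(3)-np.outer(d,d))@(p-o)) for o,d in l]
def proj(c,p):
    T=np.linalg.inv(np.array(c["cam_to_world"])); q=T[:3,:3]@np.array(p)+T[:3,3]
    return cv2.projectPoints(np.array([[q[0],-q[1],-q[2]]]),np.zeros(3),np.zeros(3),K(c),np.array(c["distortion"],float))[0][0,0]
def save(c,n): cv2.imwrite("pics/"+n+".png",c["color"][:,:,::-1])
E
python3 - <<'E'
from h import *
s=get_state();print(s)
import pickle
D={}
for n in ["side","top","wrist"]:
    c=read_camera(n);save(c,n+"0");D[n]=c
    print(n,np.round(c["cam_to_world"],3).tolist(),c["vfov"])
    for t in ["scanner","bridge_edge","carriage","handle","selector","selector_grip","pot","jar","beaker","bottle_a","tip_box","pipette"]:
        r=place_of(t,n); print(t,[(np.round(x["location"],1).tolist(),round(x["p"],2)) for x in r[:3]])
pickle.dump(D,open("d0.pkl","wb"))
E
```

```text
pics
{'time': 0.0, 'qpos': array([-1.45398070e+00,  2.87191527e-01,  1.57815539e+00, -5.04187324e-05,
        1.27859216e+00, -1.50007133e-01]), 'dq': array([-0.00061731,  0.00051667, -0.00093962, -0.00031552, -0.00140609,
       -0.0009808 ]), 'joint_efforts': array([ 1.09847133e-03, -4.05974114e+01, -2.92625427e+01, -1.24528724e-04,
        5.84094014e-03,  3.18218753e-06]), 'eef_pos': array([ 0.17791715, -0.65049967,  0.24694158]), 'tcp_rot': array([ 9.91112241e-01,  1.33023111e-01, -4.65949495e-06, -1.17344954e-03]), 'contact_force': array([-0.00953485,  0.49059625, -0.4437916 ]), 'wrist_torque': array([ 0.01677716,  0.01094566, -0.03181968]), 'opening': 0.9963236643833921}
side [[-0.688, 0.425, -0.588, -0.038], [-0.726, -0.399, 0.561, 0.605], [0.004, 0.812, 0.583, 0.769], [0.0, 0.0, 0.0, 1.0]] 57.64082244466042
scanner [([223.1, 224.1], 0.95)]
bridge_edge [([206.1, 169.7], 0.58), ([277.9, 202.8], 0.26), ([201.3, 310.5], 0.19)]
carriage [([211.8, 232.3], 0.72)]
handle [([205.4, 211.0], 0.68)]
selector [([279.1, 218.2], 0.54)]
selector_grip [([277.7, 201.5], 0.67)]
pot [([261.4, 2
[... 592 characters left out ...]
([219.8, 146.0], 0.81)]
selector [([328.0, 146.2], 0.59), ([313.3, 188.5], 0.51), ([121.0, 184.7], 0.35)]
selector_grip [([312.8, 187.5], 0.6)]
pot [([272.1, 190.7], 0.54)]
jar [([327.6, 147.3], 0.83), ([221.5, 146.8], 0.66), ([363.2, 206.3], 0.38)]
beaker [([322.9, 243.6], 0.62)]
bottle_a [([146.8, 240.5], 0.78)]
tip_box [([123.4, 182.9], 0.73), ([313.6, 185.0], 0.71)]
pipette [([231.6, 233.3], 0.56), ([319.9, 244.2], 0.19)]
wrist [[0.265, 0.913, 0.309, 0.257], [-0.964, 0.251, 0.085, -0.628], [0.0, -0.32, 0.947, 0.375], [0.0, 0.0, 0.0, 1.0]] 69.1505615830898
scanner []
bridge_edge []
carriage []
handle []
selector []
selector_grip []
pot []
jar []
beaker []
bottle_a []
tip_box []
pipette []
```

View pics/side0.png

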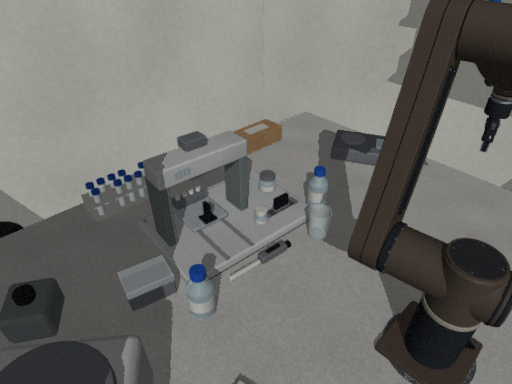

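View pics/top0.png

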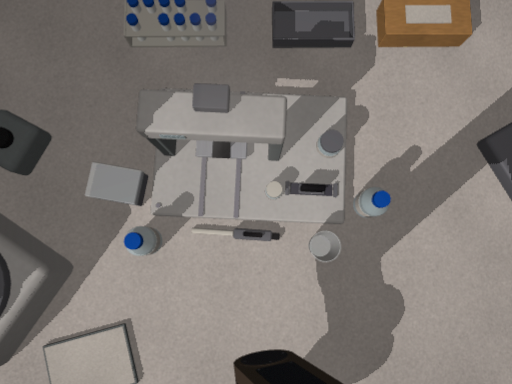

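Run:
```python
from h import *
import pickle
D=pickle.load(open("d0.pkl","rb"));s,t=D["side"],D["top"]
P=dict(scanner=((223.1,224.1),(242.4,154.8)),bridge=((206.1,169.7),(214.1,143.2)),handle=((205.4,211),(219.8,146)),grip=((277.7,201.5),(312.8,187.5)),carriage=((211.8,232.3),(221.2,151.7)),pot=((261.4,220.3),(272.1,190.7)))
for k,(a,b) in P.items():
    p,e=tri([ray(s,a),ray(t,b)]);print(k,p.round(4),np.round(e,4))
z=dict(scanner=0,bridge=.24,handle=.095,grip=.07,carriage=0,pot=.038)
for k,(a,b) in P.items(): print(k,atz(s,a,z[k]).round(4),atz(t,b,z[k]).round(4))
print("beaker",atz(t,(322.9,243.6),0),"bot",atz(t,(146.8,240.5),0),"pip",atz(t,(231.6,233.3),0))
```

```text
scanner [0.6879 0.0722 0.0074] [0.002 0.002]
bridge [0.6664 0.1272 0.2527] [0.0038 0.0038]
handle [0.6962 0.1277 0.088 ] [0.001 0.001]
grip [ 0.5953 -0.1022  0.0626] [0.0046 0.0046]
carriage [6.934e-01 1.246e-01 6.000e-04] [0.0087 0.0087]
pot [ 0.5851 -0.0051  0.0423] [0.0031 0.0031]
scanner [0.6932 0.0659 0.    ] [0.6909 0.0739 0.    ]
bridge [0.6874 0.1175 0.24  ] [0.6667 0.1257 0.24  ]
handle [0.6895 0.1332 0.095 ] [0.6938 0.1263 0.095 ]
grip [ 0.592  -0.0918  0.07  ] [ 0.591  -0.1042  0.07  ]
carriage [0.6863 0.1193 0.    ] [0.7    0.1309 0.    ]
pot [ 0.5863 -0.0107  0.038 ] [ 0.588  -0.0032  0.038 ]
beaker [ 0.45062508 -0.13618035  0.        ] bot [0.46500767 0.32585582 0.        ] pip [0.48082708 0.10388217 0.        ]
```

Run:
```python
import cv2
i=cv2.imread("pics/top0.png")[80:270,110:410];cv2.imwrite("pics/top0z.png",cv2.resize(i,None,fx=2.6,fy=2.6,interpolation=3))
i=cv2.imread("pics/side0.png")[120:320,110:350];cv2.imwrite("pics/side0z.png",cv2.resize(i,None,fx=2.9,fy=2.9,interpolation=3))
```

```text
(no output)
```

View pics/top0z.png

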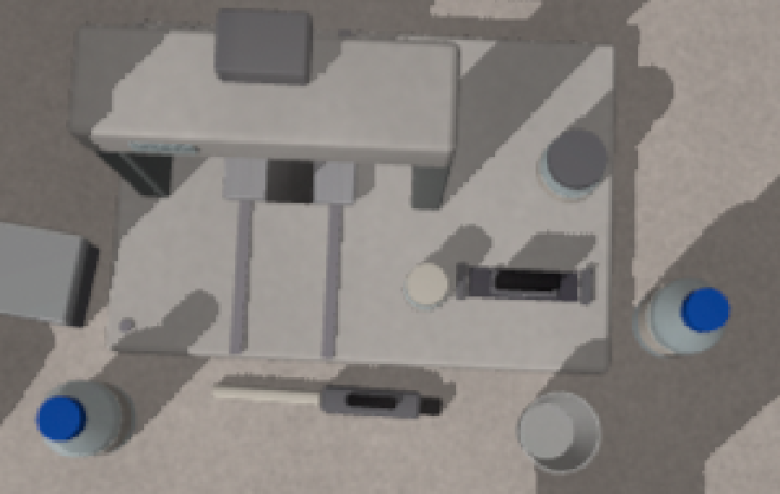

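View pics/side0z.png

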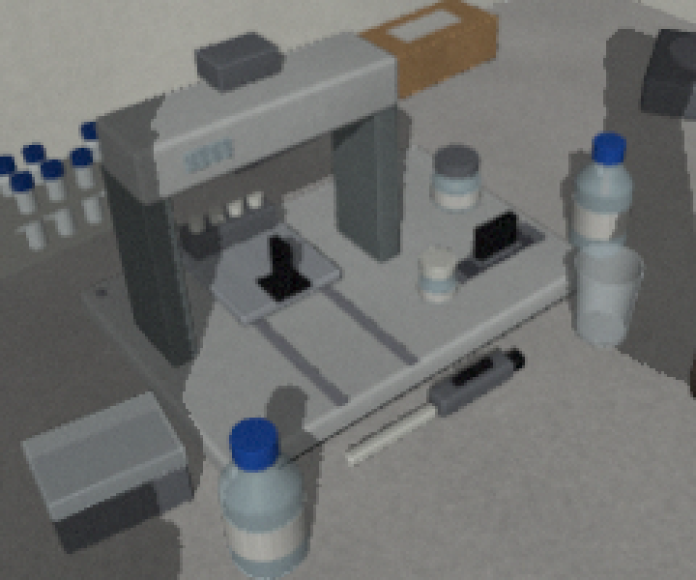

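```bash
cat > fit.py <<'E'
from h import *
import pickle
from scipy.optimize import least_squares
D=pickle.load(open("d0.pkl","rb"));s,t=D["side"],D["top"]
zt=lambda u,v:(110+u/2.6,80+v/2.6); zs=lambda u,v:(110+u/2.9,120+v/2.9)
# camera, pixel, scanner-frame point ; bridge: edge x=-0.025
C=[(t,zt(608,371),(-.175,-.265,.038),'FR'),(t,zt(613,45),(.165,-.265,.038),'BR'),(t,zt(106,350),(-.175,.235,.038),'FL'),
(t,zt(457,163),(-.025,.06-.15,.24),'beamFRlow'),(t,zt(93,137),(-.025,.06+.15,.30),'beamFLtop'),
(t,zt(526,283),(-.09,-.175,.044),'slot'),(s,zs(576,279),(-.175,-.265,.038),'sFR'),
(s,zs(157,195),(-.025,.21,.24),'sbeamL'),(s,zs(396,92),(-.025,-.09,.24),'sbeamR')]
def res(p,full=False):
    r=[]
    for c,px,q,n in C:
        w=R.from_euler('z',p[2]).apply(q)+[p[0],p[1],0]
        r.append(proj(c,w)-px)
    return np.array(r) if full else np.ravel(r)
if __name__=="__main__":
    o=least_squares(res,[.69,.07,0],loss='soft_l1');print(o.x)
    for c,r in zip(C,res(o.x,True)):print(c[3],r.round(1))
    W=lambda q:R.from_euler('z',o.x[2]).apply(q)+[o.x[0],o.x[1],0]
    print("handle",W([0,.06,.095]),proj(t,W([0,.06,.12])),proj(s,W([0,.06,.12])),proj(s,W([0,.06,.095])))
    print("grip0",W([-.09,-.175,.07]))
    for p in [-.02,0,.02]:print(p,proj(t,W([-.09,-.175+p,.087])),proj(s,W([-.09,-.175+p,.087])))
E
python3 fit.py
```

```text
[ 0.69181481  0.06314065 -0.05410244]
FR [2.5 0.2]
BR [ 2.7 -2.4]
FL [-0.   0.2]
beamFRlow [-0.5  2. ]
beamFLtop [-10.   -1.5]
slot [ 0.1 -0.6]
sFR [ 7.8 -7.9]
sbeamL [-3.7  5.2]
sbeamR [1.9 4.5]
handle [0.69505937 0.12305286 0.095     ] [220.25116097 143.15747329] [206.29616877 202.47126856] [206.94337478 208.83420018]
grip0 [ 0.59248319 -0.10673645  0.07      ]
-0.02 [322.77709745 186.36596209] [285.18523433 193.30756405]
0 [314.69491975 186.02471519] [280.8947207  195.53764773]
0.02 [306.60925673 185.68333018] [276.52410114 197.80898185]
```

```bash
sed -i "s/^(t,zt(457,163)/(t,zt(457,163)/; s/(t,zt(93,137)/(t,zt(72,133)/; s/(s,zs(576,279),(-.175,-.265,.038),'sFR'),//" fit.py; python3 fit.py
cat >> h.py <<'E'
TH=-0.054
XS=np.array([np.cos(TH),np.sin(TH),0]);YS=np.array([-np.sin(TH),np.cos(TH),0]);Z=np.array([0,0,1.])
def rot(x,y): 
    return R.from_matrix(np.column_stack([x,y,np.cross(x,y)]))
DOWN=rot(-XS,YS)
def lean(d): return DOWN*R.from_euler('y',-d,degrees=True)
SEL=rot(YS,XS)
def plan(pos,rt,n=None):
    from scipy.spatial.transform import Slerp
    s=get_state();p=np.array(s["eef_pos"]);r=R.from_quat(s["tcp_rot"]);pos=np.array(pos)
    rv=(r.inv()*rt).as_rotvec(degrees=True);d=pos-p
    m=max(1,int(np.ceil(np.abs(rv).max()/8.5)),int(np.ceil(np.linalg.norm(d)/.049)))
    n=n or m; rv/=n; rr=r
    print("t",round(s["time"],2),"pos",p.round(4),"F",np.round(s["contact_force"],1),"op",round(s["opening"],3),"rows",n)
    for i in range(n):
        print("  ",(rr.inv().apply(d/n)*100).round(2).tolist(),rv.round(2).tolist()); rr=rr*R.from_rotvec(rv,degrees=True)
def st():
    s=get_state();print("t",round(s["time"],2),"pos",np.round(s["eef_pos"],4),"F",np.round(s["contact_force"],1),"op",round(s["opening"],3),"q",np.round(s["qpos"],2))
E
python3 - <<'E'
from h import *
import plant; print([x for x in dir(plant) if not x.startswith('_')]); 
try: print(tip_extent)
except Exception as e: print(e)
plan([.57,.12,.30],DOWN)
E
```

```text
[ 0.69225174  0.06250436 -0.05613726]
FR [2.6 0.2]
BR [ 3.  -2.4]
FL [ 0.1 -0.2]
beamFRlow [-0.2  1.9]
beamFLtop [-1.6 -0.4]
slot [ 0.3 -0.7]
sbeamL [-3.7  5. ]
sbeamR [2.  4.4]
handle [0.69561821 0.12240985 0.095     ] [220.51798477 142.92792867] [206.35454071 202.30711395] [207.0005015  208.66828512]
grip0 [ 0.59257466 -0.10717026  0.07      ]
-0.02 [322.95079374 186.34353489] [285.26093061 193.25054456]
0 [314.86920146 185.98595656] [280.96375592 195.47414095]
0.02 [306.7842004  185.62823666] [276.58655125 197.73876501]
['Unreachable', 'get_state', 'place_of', 'read_camera', 'sign_off', 'tip_extent', 'trace']
0.017
t 1.95 pos [ 0.178  -0.6511  0.2483] F [ 0.4  0.1 -0.4] op 0.999 rows 20
   [2.91, -3.2, -0.26] [-0.0, -0.0, -8.08]
   [3.33, -2.76, -0.26] [-0.0, -0.0, -8.08]
   [3.68, -2.27, -0.26] [-0.0, -0.0, -8.08]
   [3.97, -1.73, -0.26] [-0.0, -0.0, -8.08]
   [4.17, -1.15, -0.26] [-0.0, -0.0, -8.08]
   [4.29, -0.55, -0.26] [-0.0, -0.0, -8.08]
   [4.32, 0.05, -0.26] [-0.0, -0.0, -8.08]
   [4.27, 0.66, -0.26] [-0.0, -0.0, -8.08]
   [4.14, 1.26, -0.26] [-0.0, -0.0, -8.08]
   [3.92, 1.83, -0.26] [-0.0, -0.0, -8.08]
   [3.63, 2.36, -0.26] [-0.0, -0.0, -8.08]
   [3.26, 2.84, -0.26] [-0.0, -0.0, -8.08]
   [2.83, 3.27, -0.26] [-0.0, -0.0, -8.08]
   [2.34, 3.64, -0.26] [-0.0, -0.0, -8.08]
   [1.8, 3.93, -0.26] [-0.0, -0.0, -8.08]
   [1.23, 4.15, -0.26] [-0.0, -0.0, -8.08]
   [0.64, 4.28, -0.26] [-0.0, -0.0, -8.08]
   [0.03, 4.33, -0.26] [-0.0, -0.0, -8.08]
   [-0.58, 4.29, -0.26] [-0.0, -0.0, -8.08]
   [-1.18, 4.16, -0.26] [-0.0, -0.0, -8.08]
```

```bash
python3 -m crank '[[-1,2.9,-3.2,-0.3,0,0,-8],[-1,3.3,-2.8,-0.3,0,0,-8],[-1,3.7,-2.3,-0.3,0,0,-8],[-1,4,-1.7,-0.3,0,0,-8],[-1,4.2,-1.1,-0.3,0,0,-8]]' && python3 -m crank '[[-1,4.3,-0.5,-0.3,0,0,-8],[-1,4.3,0,-0.3,0,0,-8],[-1,4.3,0.7,-0.3,0,0,-8],[-1,4.1,1.3,-0.3,0,0,-8],[-1,3.9,1.8,-0.3,0,0,-8]]'
python3 - <<'E'
from h import *
plan([.57,.12,.30],DOWN)
E
```

```text
time: 2.45
eef_pos: [0.2776, -0.4566, 0.2635]
tcp_rot: [0.885, 0.466, 0.0, 0.0]
contact_force: [0.4, -0.6, 0.8]
opening: 1.003
time: 2.95
eef_pos: [0.3779, -0.2655, 0.2788]
tcp_rot: [0.672, 0.741, 0.0, 0.001]
contact_force: [0.9, -0.2, 0.6]
opening: 0.996
t 2.95 pos [ 0.3779 -0.2655  0.2788] F [ 0.9 -0.2  0.6] op 0.996 rows 10
   [3.65, 2.29, -0.21] [0.0, 0.01, -8.13]
   [3.29, 2.78, -0.21] [0.0, 0.01, -8.13]
   [2.86, 3.22, -0.21] [0.0, 0.01, -8.13]
   [2.38, 3.59, -0.21] [0.0, 0.01, -8.13]
   [1.85, 3.89, -0.21] [0.0, 0.01, -8.13]
   [1.28, 4.11, -0.21] [0.0, 0.01, -8.13]
   [0.68, 4.25, -0.21] [0.0, 0.01, -8.13]
   [0.08, 4.31, -0.21] [0.0, 0.01, -8.13]
   [-0.53, 4.27, -0.21] [0.0, 0.01, -8.13]
   [-1.13, 4.16, -0.21] [0.0, 0.01, -8.13]
```

```bash
python3 -m crank '[[-1,3.7,2.3,-0.2,0,0,-8.1],[-1,3.3,2.8,-0.2,0,0,-8.1],[-1,2.9,3.2,-0.2,0,0,-8.1],[-1,2.4,3.6,-0.2,0,0,-8.1],[-1,1.8,3.9,-0.2,0,0,-8.1]]' && python3 -m crank '[[-1,1.3,4.1,-0.2,0,0,-8.1],[-1,0.7,4.2,-0.2,0,0,-8.1],[-1,0.1,4.3,-0.2,0,0,-8.1],[-1,-0.5,4.3,-0.2,0,0,-8.1],[-1,-1.1,4.2,-0.2,0,0,-8.1]]' >/dev/null
python3 - <<'E'
from h import *
st()
G=np.array([.6956,.1225,.095]);z=lean(35).apply([0,0,1])
print("pre",G-.15*z)
plan(G-.15*z,lean(35))
E
```

```text
time: 3.45
eef_pos: [0.4755, -0.0723, 0.2889]
tcp_rot: [0.374, 0.928, -0.0, 0.001]
contact_force: [1.1, -0.7, -0.3]
opening: 1.002
t 3.95 pos [0.5719 0.1203 0.2986] F [ 0.3 -0.4 -0.2] op 1.003 q [ 0.03  0.05  1.75 -0.    1.34 -1.48]
pre [0.60968895 0.12714371 0.21787281]
t 3.95 pos [0.5719 0.1203 0.2986] F [ 0.3 -0.4 -0.2] op 1.003 rows 5
   [-0.75, 0.18, 1.62] [-0.02, -6.99, -0.05]
   [-0.54, 0.18, 1.69] [-0.02, -6.99, -0.05]
   [-0.33, 0.18, 1.75] [-0.02, -6.99, -0.05]
   [-0.12, 0.18, 1.78] [-0.02, -6.99, -0.05]
   [0.1, 0.18, 1.78] [-0.02, -6.99, -0.05]
```

```bash
python3 -m crank '[[-1,-0.8,0.2,1.6,0,-7,0],[-1,-0.5,0.2,1.7,0,-7,0],[-1,-0.3,0.2,1.7,0,-7,0],[-1,-0.1,0.2,1.8,0,-7,0],[-1,0.1,0.2,1.8,0,-7,0]]'
python3 - <<'E'
from h import *
import pickle
c=read_camera("wrist");save(c,"w1");pickle.dump(c,open("w1.pkl","wb"))
for t in ["handle","carriage","bridge_edge","selector_grip"]:
    print(t,[(np.round(x["location"],1).tolist(),round(x["p"],2)) for x in place_of(t,"wrist")[:2]])
r=place_of("handle","wrist")
if r: print(atz(c,r[0]["location"],.095))
print(proj(c,[.6956,.1225,.095]),proj(c,[.6956,.1225,.12]),proj(c,[.6956,.1225,.06]))
st()
E
```

```text
time: 4.45
eef_pos: [0.6093, 0.1264, 0.218]
tcp_rot: [0.031, 0.952, -0.009, 0.304]
contact_force: [0.5, -0.5, -0.5]
opening: 1.002
handle []
carriage []
bridge_edge [([265.9, 327.0], 0.64)]
selector_grip []
[252.97479599 181.78096656] [252.98377302 201.77647923] [252.96365378 156.98302732]
t 4.75 pos [0.6105 0.1259 0.2202] F [ 0.8  1.1 -0.1] op 1.002 q [ 0.07 -0.04  2.07 -0.16  0.51 -1.32]
```

View pics/w1.png

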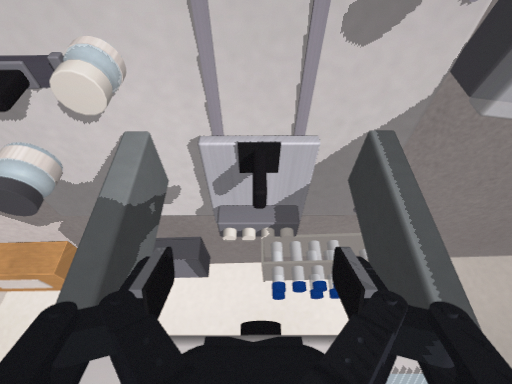

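Run:
```python
from h import *
import pickle
c=pickle.load(open("w1.pkl","rb"))
i=c["color"][120:250,180:340,::-1];cv2.imwrite("pics/w1z.png",cv2.resize(i,None,fx=4.5,fy=4.5,interpolation=3))
for px,z in [((259.5,205),.12),((259.5,181),.095),((200.5,139),.06),((319,139),.06),((259.5,139),.06)]:
    p=atz(c,px,z);print(px,z,p.round(4))
for q in [.65,.7,.75]: print(proj(c,[q,.1225,.06]))
```

```text
(259.5, 205) 0.12 [0.7017 0.1286 0.12  ]
(259.5, 181) 0.095 [0.6947 0.1293 0.095 ]
(200.5, 139) 0.06 [0.6653 0.0701 0.06  ]
(319, 139) 0.06 [0.673  0.1922 0.06  ]
(259.5, 139) 0.06 [0.6692 0.1309 0.06  ]
[250.03957935 124.84610004]
[253.20945548 159.68486677]
[255.65537415 186.57336087]
```

View pics/w1z.png

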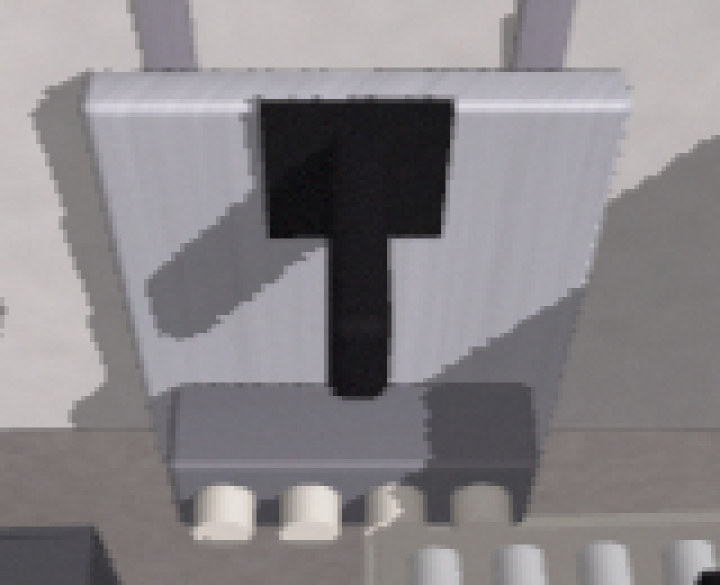

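```bash
sed -i 's/^TH=.*/TH=-0.058/' h.py
python3 - <<'E'
from h import *
import pickle
c=pickle.load(open("w1.pkl","rb"))
print(atz(c,(259.5,208),.12), atz(c,(259,172.8),.062),atz(c,(259,142),.062))
G=np.array([.695,.129,.095]);z=lean(35).apply([0,0,1])
plan(G-.06*z,lean(35),3)
plan(G+.002*z,lean(35),5)
E
```

```text
[0.70727248 0.12840111 0.12      ] [0.72084228 0.12803672 0.062     ] [0.6714767  0.13027215 0.062     ]
t 4.75 pos [0.6105 0.1259 0.2202] F [ 0.8  1.1 -0.1] op 1.002 rows 3
   [0.11, 0.28, 3.03] [-0.07, 0.05, -0.12]
   [0.1, 0.27, 3.03] [-0.07, 0.05, -0.12]
   [0.1, 0.27, 3.03] [-0.07, 0.05, -0.12]
t 4.75 pos [0.6105 0.1259 0.2202] F [ 0.8  1.1 -0.1] op 1.002 rows 5
   [0.07, 0.17, 3.06] [-0.04, 0.03, -0.07]
   [0.06, 0.17, 3.06] [-0.04, 0.03, -0.07]
   [0.06, 0.17, 3.06] [-0.04, 0.03, -0.07]
   [0.06, 0.16, 3.06] [-0.04, 0.03, -0.07]
   [0.06, 0.16, 3.06] [-0.04, 0.03, -0.07]
```

```bash
python3 -m crank '[[-1,0.1,0.3,3,0,0,0],[-1,0.1,0.3,3,0,0,0],[-1,0.1,0.2,3,0,0,0],[-1,0,0,3,0,0,0],[-1,0,0,2.5,0,0,0]]'; python3 -m crank '[[-1,0,0,0,0,0,0]]'
python3 - <<'E'
from h import *
c=read_camera("wrist");save(c,"w2")
G=np.array([.694,.1287,.095]);z=lean(35).apply([0,0,1])
plan(G+.002*z,lean(35),1)
E
```

```text
time: 5.25
eef_pos: [0.6926, 0.1284, 0.0979]
tcp_rot: [0.031, 0.953, -0.01, 0.301]
contact_force: [-0.1, 0.4, -0.4]
opening: 1.001
time: 5.35
eef_pos: [0.6911, 0.1279, 0.0951]
tcp_rot: [0.032, 0.954, -0.01, 0.299]
contact_force: [-0.6, 0.7, -0.9]
opening: 1.003
t 5.4 pos [0.6911 0.1282 0.0969] F [0.3 0.2 0.8] op 0.999 rows 1
   [-0.12, 0.07, 0.51] [-0.27, -0.06, -0.36]
```

View pics/w2.png

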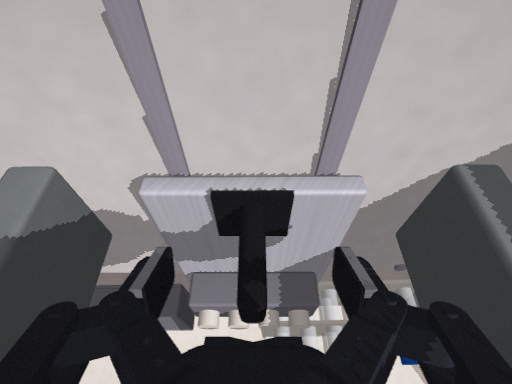

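```bash
python3 -m crank '[[1,0,0,0.3,0,0,0],[1,0,0,0,0,0,0],[1,0,0,0,0,0,0],[1,0,0,0,0,0,0],[1,0,0,0,0,0,0]]' 25;python3 -m crank '[[1,0,0,0,0,0,0],[1,0,0,0,0,0,0]]'
python3 - <<'E'
from h import *
st()
print((lean(35).inv().apply(-XS)).round(3))
r=R.from_quat(get_state()["tcp_rot"]); print(r.inv().apply(-XS).round(3))
E
```

```text
time: 5.9
eef_pos: [0.6918, 0.1274, 0.0955]
tcp_rot: [0.031, 0.953, -0.011, 0.301]
contact_force: [5.5, -2.9, -0.9]
opening: 0.158
time: 6.1
eef_pos: [0.692, 0.1274, 0.0956]
tcp_rot: [0.031, 0.953, -0.011, 0.301]
contact_force: [-2.1, -6.0, 3.3]
opening: 0.157
t 6.1 pos [0.692  0.1274 0.0956] F [-2.1 -6.   3.3] op 0.157 q [ 0.06  0.31  1.94 -0.26  0.29 -1.21]
[ 0.819 -0.    -0.574]
[ 0.819 -0.007 -0.574]
```

```bash
for i in 1; do python3 -m crank '[[1,0.16,0,-0.12,0,0,0]]'; python3 -m crank '[[1,0.16,0,-0.12,0,0,0]]';python3 -m crank '[[1,0.16,0,-0.12,0,0,0]]'; done | grep -v opening
```

```text
time: 6.2
eef_pos: [0.6904, 0.1275, 0.0955]
tcp_rot: [0.031, 0.953, -0.01, 0.301]
contact_force: [2.1, -5.6, 0.5]
time: 6.3
eef_pos: [0.6883, 0.1276, 0.0955]
tcp_rot: [0.031, 0.953, -0.01, 0.301]
contact_force: [1.4, -5.3, 0.7]
time: 6.4
eef_pos: [0.6863, 0.1277, 0.0955]
tcp_rot: [0.031, 0.953, -0.01, 0.301]
contact_force: [1.1, -6.0, 0.1]
```

```bash
python3 -m crank '[[1,0.16,0,-0.12,0,0,0],[1,0.16,0,-0.12,0,0,0]]';python3 -m crank '[[1,0.25,0,-0.17,0,0,0],[1,0.25,0,-0.17,0,0,0]]' | grep -v opening
python3 - <<'E'
from h import *
c=read_camera("wrist");save(c,"w3");st()
E
```

```text
time: 6.6
eef_pos: [0.6822, 0.128, 0.0955]
tcp_rot: [0.031, 0.953, -0.01, 0.301]
contact_force: [2.4, -5.3, -0.1]
opening: 0.159
time: 6.8
eef_pos: [0.6763, 0.1283, 0.0955]
tcp_rot: [0.031, 0.953, -0.011, 0.301]
contact_force: [2.5, -5.9, -0.3]
t 6.85 pos [0.6759 0.1283 0.0955] F [-0.9 -5.8  2. ] op 0.157 q [ 0.07  0.28  1.98 -0.28  0.28 -1.2 ]
```

View pics/w3.png

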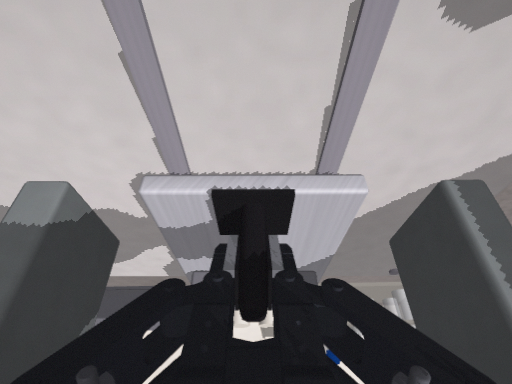

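```bash
python3 -m crank '[[1,0.5,0,-0.35,0,0,0],[1,0.82,0,-0.57,0,0,0],[1,0.82,0,-0.57,0,0,0],[1,0.82,0,-0.57,0,0,0],[1,0.82,0,-0.57,0,0,0]]'; python3 -m crank '[[1,0.5,0,-0.35,0,0,0],[1,0.5,0,-0.35,0,0,0],[1,0.33,0,-0.23,0,0,0]]'
```

```text
time: 7.35
eef_pos: [0.6302, 0.1311, 0.0955]
tcp_rot: [0.031, 0.953, -0.011, 0.301]
contact_force: [2.6, -8.8, 0.5]
opening: 0.157
time: 7.65
eef_pos: [0.614, 0.132, 0.0955]
tcp_rot: [0.031, 0.953, -0.011, 0.301]
contact_force: [2.5, -8.3, -0.4]
opening: 0.163
```

```bash
python3 -m crank '[[1,0.25,-0.03,-0.17,0,0,0],[1,0.25,-0.03,-0.17,0,0,0]]'|grep -v rot; for i in 1 2 3 4; do :; done; python3 -m crank '[[1,0.16,0,-0.12,0,0,0]]'|grep -v rot; python3 -m crank '[[1,0.16,0,-0.12,0,0,0]]'|grep -v rot;  python3 -m crank '[[1,0.08,0,-0.06,0,0,0]]'|grep -v rot
```

```text
time: 7.85
eef_pos: [0.6081, 0.1323, 0.0955]
contact_force: [1.8, -5.4, -0.1]
opening: 0.162
time: 7.95
eef_pos: [0.606, 0.1324, 0.0954]
contact_force: [1.8, -6.8, -0.1]
opening: 0.162
time: 8.05
eef_pos: [0.604, 0.1326, 0.0955]
contact_force: [1.3, -6.6, -0.5]
opening: 0.164
time: 8.15
eef_pos: [0.603, 0.1326, 0.0955]
contact_force: [1.4, -6.1, -0.1]
opening: 0.162
```

```bash
python3 -m crank '[[1,0.08,0,-0.06,0,0,0]]'|grep -v rot; python3 -m crank '[[1,0.08,0,-0.06,0,0,0]]'|grep -v rot;  python3 -m crank '[[1,0.08,0,-0.06,0,0,0]]'|grep -v rot
```

```text
time: 8.25
eef_pos: [0.6026, 0.1326, 0.0955]
contact_force: [14.8, -7.5, -10.8]
opening: 0.158
time: 8.35
eef_pos: [0.6026, 0.1326, 0.0956]
contact_force: [22.4, -6.4, -16.5]
opening: 0.155
time: 8.45
eef_pos: [0.6025, 0.1326, 0.0956]
contact_force: [29.1, -6.3, -22.1]
opening: 0.162
```

```bash
python3 -m crank '[[1,-0.17,0,0.12,0,0,0],[1,0,0,0,0,0,0]]'|grep -v rot; python3 -m crank '[[-0.6,0,0,0,0,0,0],[-0.6,0,0,0,0,0,0],[-0.6,0,0,0,0,0,0]]'|grep -v rot
```

```text
time: 8.65
eef_pos: [0.6026, 0.1327, 0.0956]
contact_force: [2.0, -6.4, 0.4]
opening: 0.16
time: 8.95
eef_pos: [0.6014, 0.1341, 0.0948]
contact_force: [-0.0, -0.5, 0.7]
opening: 0.667
```

```bash
python3 -m crank '[[-0.6,0,0,-2,0,0,0],[-0.6,0,0,-3.5,0,0,0],[-0.6,0,0,-4,0,0,0],[-0.6,0,0,-4,0,0,0]]'|grep -v rot
python3 - <<'E'
from h import *
t=read_camera("top");save(t,"top1");s=read_camera("side");save(s,"side1")
import pickle;pickle.dump((t,s),open("d1.pkl","wb"))
i=t["color"][120:250,180:360,::-1];cv2.imwrite("pics/top1z.png",cv2.resize(i,None,fx=4,fy=4,interpolation=3))
plan([.59,-.10,.20],SEL)
E
```

```text
time: 9.35
eef_pos: [0.5231, 0.1392, 0.2059]
contact_force: [0.7, -0.1, 0.8]
opening: 0.799
t 9.45 pos [0.5251 0.14   0.2118] F [0.2 0.7 0.4] op 0.8 rows 11
   [-0.53, -2.14, 0.51] [2.54, 2.53, 7.86]
   [-0.84, -2.02, 0.57] [2.54, 2.53, 7.86]
   [-1.13, -1.86, 0.61] [2.54, 2.53, 7.86]
   [-1.4, -1.66, 0.63] [2.54, 2.53, 7.86]
   [-1.64, -1.42, 0.63] [2.54, 2.53, 7.86]
   [-1.85, -1.15, 0.61] [2.54, 2.53, 7.86]
   [-2.01, -0.86, 0.57] [2.54, 2.53, 7.86]
   [-2.13, -0.55, 0.51] [2.54, 2.53, 7.86]
   [-2.21, -0.23, 0.43] [2.54, 2.53, 7.86]
   [-2.24, 0.09, 0.34] [2.54, 2.53, 7.86]
   [-2.21, 0.41, 0.23] [2.54, 2.53, 7.86]
```

View pics/top1z.png

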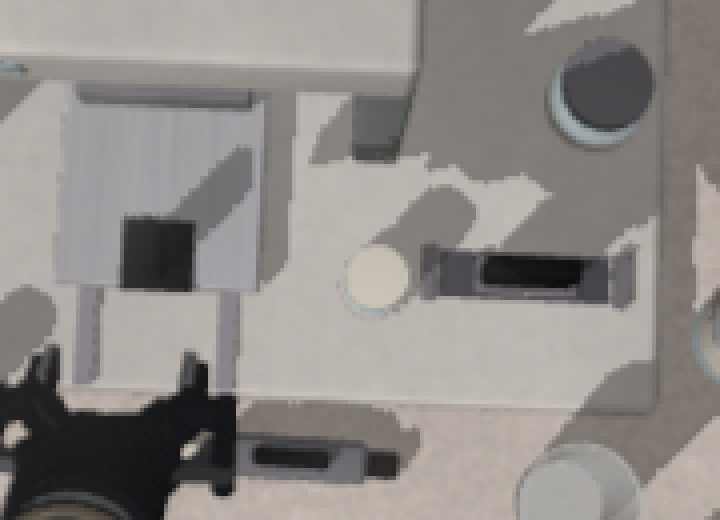

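View pics/side1.png

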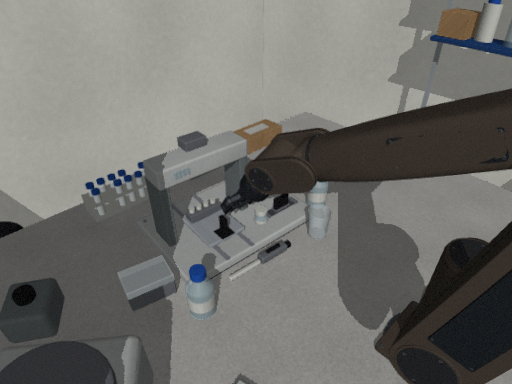

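```bash
python3 -m crank '[[-0.4,-0.5,-2.1,0.4,2.5,2.5,7.9],[-0.4,-0.8,-2,0.4,2.5,2.5,7.9],[-0.4,-1.1,-1.9,0.5,2.5,2.5,7.9],[-0.4,-1.4,-1.7,0.5,2.5,2.5,7.9],[-0.4,-1.6,-1.4,0.5,2.5,2.5,7.9]]'|grep -v rot; python3 -m crank '[[-0.4,-1.8,-1.1,0.5,2.5,2.5,7.9],[-0.4,-2,-0.9,0.5,2.5,2.5,7.9],[-0.4,-2.1,-0.5,0.5,2.5,2.5,7.9],[-0.4,-2.2,-0.2,0.4,2.5,2.5,7.9],[-0.4,-2.2,0.1,0.3,2.5,2.5,7.9]]'|grep -v rot
python3 - <<'E'
from h import *
plan([.592,-.10,.20],SEL)
E
```

```text
time: 9.95
eef_pos: [0.5492, 0.0304, 0.2035]
contact_force: [0.4, 0.9, 0.1]
opening: 0.697
time: 10.45
eef_pos: [0.5789, -0.0767, 0.2003]
contact_force: [0.8, 0.4, -0.3]
opening: 0.7
t 10.45 pos [ 0.5789 -0.0767  0.2003] F [ 0.8  0.4 -0.3] op 0.7 rows 1
   [-2.42, 1.12, 0.19] [2.36, 2.56, 7.78]
```

```bash
python3 -m crank '[[-0.4,-2.4,1.1,0.2,2.4,2.6,7.8],[-0.4,0,0,0,0,0,0]]'|grep -v rot
python3 - <<'E'
from h import *
import pickle
c=read_camera("wrist");save(c,"w4");pickle.dump(c,open("w4.pkl","wb"))
i=c["color"];
for t in ["selector_grip","selector"]:
    print(t,[(np.round(x["location"],1).tolist(),round(x["p"],2)) for x in place_of(t,"wrist")[:2]])
r=place_of("selector_grip","wrist")
if r: print(atz(c,r[0]["location"],.07))
plan([.592,-.10,.20],SEL)
E
```

```text
time: 10.65
eef_pos: [0.5932, -0.1025, 0.1998]
contact_force: [0.0, -0.1, -0.1]
opening: 0.7
selector_grip [([250.9, 187.7], 0.9)]
selector [([251.4, 171.1], 0.76)]
[ 0.59092784 -0.10054321  0.07      ]
t 10.85 pos [ 0.591  -0.0982  0.2003] F [ 0.  -0.3 -0.5] op 0.701 rows 1
   [-0.17, 0.1, 0.03] [0.06, 0.05, 0.37]
```

View pics/w4.png

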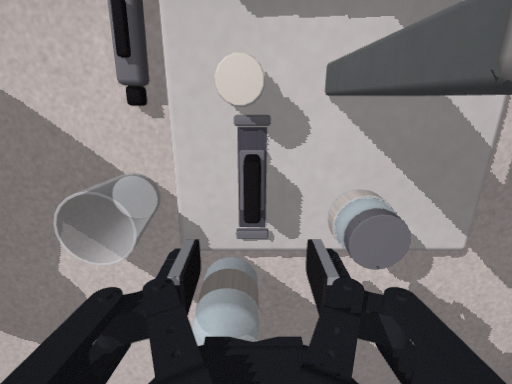

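Run:
```python
from h import *
import pickle
c=pickle.load(open("w4.pkl","rb"))
i=c["color"][100:250,190:320,::-1];i=np.clip(i.astype(float)*2,0,255).astype(np.uint8);cv2.imwrite("pics/w4z.png",cv2.resize(i,None,fx=4,fy=4,interpolation=3))
```

```text
(no output)
```

View pics/w4z.png

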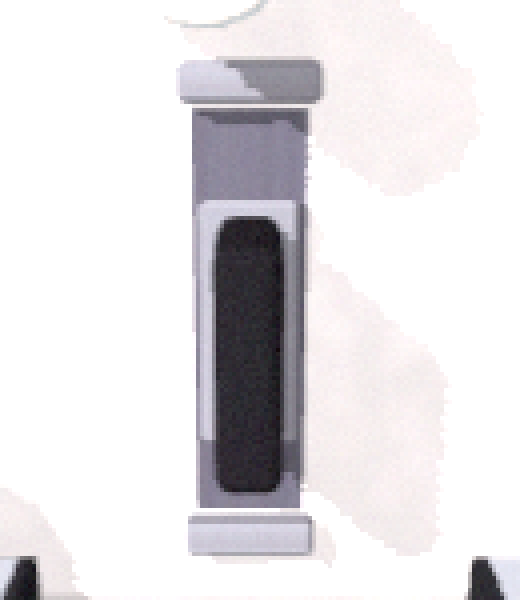

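Run:
```python
from h import *
import pickle
c=pickle.load(open("w4.pkl","rb"))
P=lambda u,v,z:atz(c,(190+u/4-.4,100+v/4-.4),z)
f=lambda p:(p@YS,p@XS)
for n,u,v in [("barL out",250,60),("barL in",250,104),("plateL",250,201),("plateR?",205,440),("barR in",250,515),("barR out",250,555),("trackL",250,110),("trackR",250,508)]:
    print(n,[np.round(f(P(u,v,z)),4)[0] for z in (.04,.044,.048)])
for n,u,v,z in [("gripL",250,216,.087),("gripR",250,492,.087),("gx-",215,350,.087),("gx+",282,350,.087),("gripRbase",250,492,.046)]: print(n,np.round(f(P(u,v,z)),4))
```

```text
barL out [np.float64(0.0003), np.float64(0.0006), np.float64(0.0008)]
barL in [np.float64(-0.0103), np.float64(-0.0099), np.float64(-0.0096)]
plateL [np.float64(-0.0347), np.float64(-0.034), np.float64(-0.0333)]
plateR? [np.float64(-0.1012), np.float64(-0.0996), np.float64(-0.0979)]
barR in [np.float64(-0.1242), np.float64(-0.1222), np.float64(-0.1203)]
barR out [np.float64(-0.1369), np.float64(-0.1347), np.float64(-0.1326)]
trackL [np.float64(-0.0118), np.float64(-0.0114), np.float64(-0.011)]
trackR [np.float64(-0.122), np.float64(-0.1201), np.float64(-0.1181)]
gripL [-0.0297  0.5969]
gripR [-0.0952  0.5969]
gx- [-0.0601  0.5891]
gx+ [-0.0601  0.6042]
gripRbase [-0.1142  0.5969]
```

Run:
```python
from h import *
plan(XS*.5967-YS*.0605+Z*.11,SEL,3)
plan(XS*.5967-YS*.0605+Z*.072,SEL,1)
```

```text
t 10.85 pos [ 0.591  -0.0982  0.2003] F [ 0.  -0.3 -0.5] op 0.701 rows 3
   [0.11, 0.03, 3.01] [0.02, 0.02, 0.12]
   [0.11, 0.03, 3.01] [0.02, 0.02, 0.12]
   [0.11, 0.03, 3.01] [0.02, 0.02, 0.12]
t 10.85 pos [ 0.591  -0.0982  0.2003] F [ 0.  -0.3 -0.5] op 0.701 rows 1
   [0.34, 0.09, 12.83] [0.06, 0.05, 0.37]
```

```bash
python3 -m crank '[[-0.1,0.1,0,3,0,0,0],[-0.1,0.1,0,3,0,0,0],[-0.1,0.1,0,2.5,0,0,0],[-0.1,0,0,0,0,0,0]]'|grep -v rot
python3 - <<'E'
from h import *
c=read_camera("wrist");save(c,"w5")
plan(XS*.5967-YS*.0605+Z*.072,SEL,1)
E
```

```text
time: 11.25
eef_pos: [0.5886, -0.0938, 0.1119]
contact_force: [-0.1, 0.6, -0.9]
opening: 0.55
t 11.3 pos [ 0.5902 -0.0945  0.1145] F [ 1.1 -0.5  0.3] op 0.55 rows 1
   [-0.04, 0.21, 4.25] [-0.11, 0.01, 0.4]
```

View pics/w5.png

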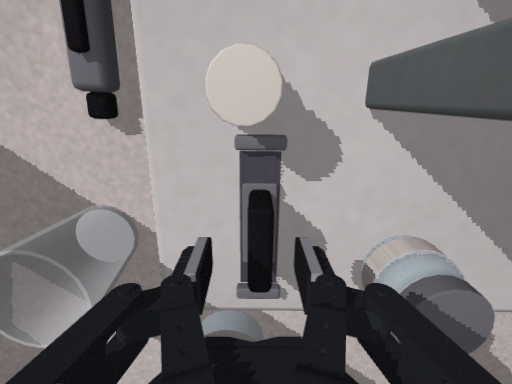

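```bash
python3 -m crank '[[-0.1,0,0.2,2.2,0,0,0],[-0.1,0,0,2,0,0,0],[-0.1,0,0,0,0,0,0]]'|grep -v rot
python3 - <<'E'
from h import *
st();c=read_camera("wrist");save(c,"w6")
E
```

```text
time: 11.6
eef_pos: [0.5932, -0.0955, 0.0736]
contact_force: [-0.6, 1.5, -0.4]
opening: 0.551
t 11.6 pos [ 0.5932 -0.0955  0.0736] F [-0.6  1.5 -0.4] op 0.551 q [-0.33  0.33  1.88 -0.    0.94 -0.28]
```

View pics/w6.png

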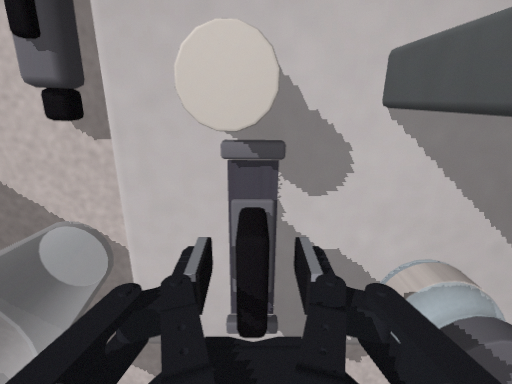

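```bash
python3 -m crank '[[1,0,0,0,0,0,0],[1,0,0,0,0,0,0],[1,0,0,0,0,0,0],[1,0,0,0,0,0,0]]' 30|grep -v rot; python3 -m crank '[[1,-0.3,0,0,0,0,0],[1,-0.4,0,0,0,0,0],[1,-0.4,0,0,0,0,0]]'|grep -v rot; python3 -m crank '[[1,-0.3,0,0,0,0,0],[1,-0.2,0,0,0,0,0]]'|grep -v rot
```

```text
time: 12.05
eef_pos: [0.5928, -0.0964, 0.0766]
contact_force: [-8.0, 1.2, 8.2]
opening: 0.181
time: 12.35
eef_pos: [0.5922, -0.1067, 0.0766]
contact_force: [-8.5, 3.1, 9.9]
opening: 0.182
time: 12.55
eef_pos: [0.5919, -0.1119, 0.0766]
contact_force: [-9.8, 2.2, 8.9]
opening: 0.179
```

```bash
python3 -m crank '[[1,-0.3,0.05,-0.1,0,0,0]]'|grep -v rot; python3 -m crank '[[1,-0.2,0,0,0,0,0]]'|grep -v rot; python3 -m crank '[[1,-0.1,0,0,0,0,0]]'|grep -v rot; python3 -m crank '[[1,-0.1,0,0,0,0,0]]'|grep -v rot
```

```text
time: 12.65
eef_pos: [0.5917, -0.1145, 0.0767]
contact_force: [-8.3, 2.9, 2.9]
opening: 0.176
time: 12.75
eef_pos: [0.5916, -0.1162, 0.0766]
contact_force: [-6.8, 8.4, 6.9]
opening: 0.18
time: 12.85
eef_pos: [0.5916, -0.1162, 0.0766]
contact_force: [-8.9, 8.9, 7.6]
opening: 0.181
time: 12.95
eef_pos: [0.5916, -0.1162, 0.0766]
contact_force: [-7.5, 12.0, 7.9]
opening: 0.187
```

```bash
python3 -m crank '[[1,0.15,0,0,0,0,0]]'|grep -v rot; python3 -m crank '[[-0.1,0,0,0,0,0,0],[-0.1,0,0,0,0,0,0],[-0.1,0,0,-1,0,0,0],[-0.1,0,0,-4,0,0,0],[-0.1,0,0,-4,0,0,0]]'|grep -v rot; python3 -m crank '[[-0.1,0,0,-3,0,0,0],[-0.1,0,0,0,0,0,0]]' | grep -v rot;  python3 - <<'E'
from h import *
import pickle
st();c=read_camera("wrist");save(c,"w7");pickle.dump(c,open("w7.pkl","wb"))
print(place_of("selector_grip","wrist")[:1])
E
```

```text
time: 13.05
eef_pos: [0.5916, -0.1161, 0.0766]
contact_force: [-9.1, 2.6, 6.8]
opening: 0.181
time: 13.55
eef_pos: [0.5929, -0.1178, 0.1662]
contact_force: [1.4, 0.3, 0.5]
opening: 0.55
time: 13.75
eef_pos: [0.5968, -0.1191, 0.2033]
contact_force: [0.5, -0.1, 0.4]
opening: 0.547
t 13.75 pos [ 0.5968 -0.1191  0.2033] F [ 0.5 -0.1  0.4] op 0.547 q [-0.36  0.17  1.8  -0.    1.16 -0.31]
[{'location': [242.9, 186.8], 'p': 0.78}]
```

View pics/w7.png

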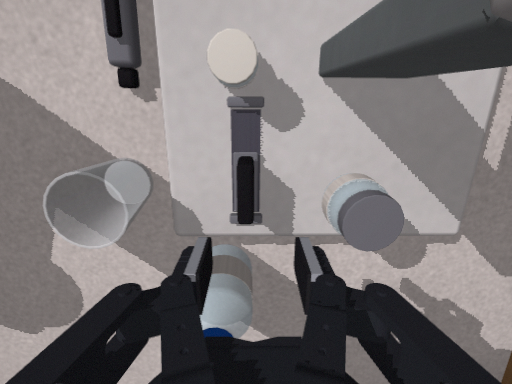

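Run:
```python
from h import *
import pickle
c=pickle.load(open("w7.pkl","rb"))
i=c["color"][80:230,180:310,::-1];i=np.clip(i.astype(float)*2,0,255).astype(np.uint8);cv2.imwrite("pics/w7z.png",cv2.resize(i,None,fx=4,fy=4,interpolation=3))
```

```text
(no output)
```

View pics/w7z.png

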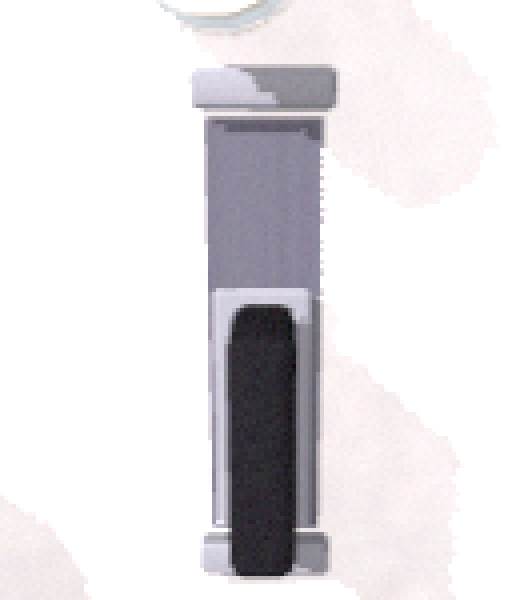

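Run:
```python
from h import *
G=np.array([.6016,.1335,.0955]);z=lean(35).apply([0,0,1])
plan(G-.13*z,lean(35),12)
```

```text
t 13.85 pos [ 0.594  -0.1181  0.1974] F [-0.1  0.1  0.4] op 0.548 rows 12
   [2.1, -0.67, -0.05] [-2.26, -2.26, -7.22]
   [2.16, -0.4, -0.15] [-2.26, -2.26, -7.22]
   [2.19, -0.11, -0.25] [-2.26, -2.26, -7.22]
   [2.17, 0.17, -0.33] [-2.26, -2.26, -7.22]
   [2.12, 0.46, -0.41] [-2.26, -2.26, -7.22]
   [2.02, 0.74, -0.46] [-2.26, -2.26, -7.22]
   [1.9, 1.0, -0.51] [-2.26, -2.26, -7.22]
   [1.73, 1.25, -0.53] [-2.26, -2.26, -7.22]
   [1.54, 1.48, -0.54] [-2.26, -2.26, -7.22]
   [1.32, 1.68, -0.54] [-2.26, -2.26, -7.22]
   [1.07, 1.86, -0.51] [-2.26, -2.26, -7.22]
   [0.81, 1.99, -0.48] [-2.26, -2.26, -7.22]
```

```bash
python3 -m crank '[[-0.6,2.1,-0.7,-0.1,-2.3,-2.3,-7.2],[-0.6,2.2,-0.4,-0.2,-2.3,-2.3,-7.2],[-0.6,2.2,-0.1,-0.3,-2.3,-2.3,-7.2],[-0.6,2.2,0.2,-0.3,-2.3,-2.3,-7.2],[-0.6,2.1,0.5,-0.4,-2.3,-2.3,-7.2]]'|grep -v rot; python3 -m crank '[[-0.6,2,0.7,-0.5,-2.3,-2.3,-7.2],[-0.6,1.9,1,-0.5,-2.3,-2.3,-7.2],[-0.6,1.7,1.3,-0.5,-2.3,-2.3,-7.2],[-0.6,1.5,1.5,-0.5,-2.3,-2.3,-7.2],[-0.6,1.3,1.7,-0.5,-2.3,-2.3,-7.2]]'|grep -v rot
python3 - <<'E'
from h import *
G=np.array([.6016,.1335,.0955]);z=lean(35).apply([0,0,1])
plan(G-.13*z,lean(35),2)
E
```

```text
time: 14.35
eef_pos: [0.5644, -0.0091, 0.1965]
contact_force: [0.1, -0.2, -0.7]
opening: 0.797
time: 14.85
eef_pos: [0.538, 0.0971, 0.1979]
contact_force: [0.6, 0.1, 0.6]
opening: 0.801
t 14.85 pos [0.538  0.0971 0.1979] F [0.6 0.1 0.6] op 0.801 rows 2
   [0.94, 1.78, -0.65] [-2.27, -2.14, -7.14]
   [0.69, 1.91, -0.6] [-2.27, -2.14, -7.14]
```

```bash
python3 -m crank '[[-0.6,0.9,1.8,-0.6,-2.3,-2.1,-7.1],[-0.6,0.7,1.9,-0.6,-2.3,-2.1,-7.1],[-0.6,0,0,0,0,0,0]]'|grep -v rot
python3 - <<'E'
from h import *
c=read_camera("wrist");save(c,"w8")
G=np.array([.6016,.1335,.0955]);z=lean(35).apply([0,0,1])
plan(G-.04*z,lean(35),2); plan(G,lean(35),3)
E
```

```text
time: 15.15
eef_pos: [0.5269, 0.138, 0.2011]
contact_force: [0.0, -0.4, -1.0]
opening: 0.798
t 15.2 pos [0.5278 0.1372 0.2018] F [-0.6 -0.2  0.3] op 0.799 rows 2
   [0.01, 0.03, 4.47] [-0.01, -0.09, -0.2]
   [0.02, 0.03, 4.47] [-0.01, -0.09, -0.2]
t 15.2 pos [0.5278 0.1372 0.2018] F [-0.6 -0.2  0.3] op 0.799 rows 3
   [0.0, 0.02, 4.31] [-0.0, -0.06, -0.14]
   [0.01, 0.02, 4.31] [-0.0, -0.06, -0.14]
   [0.01, 0.02, 4.31] [-0.0, -0.06, -0.14]
```

View pics/w8.png

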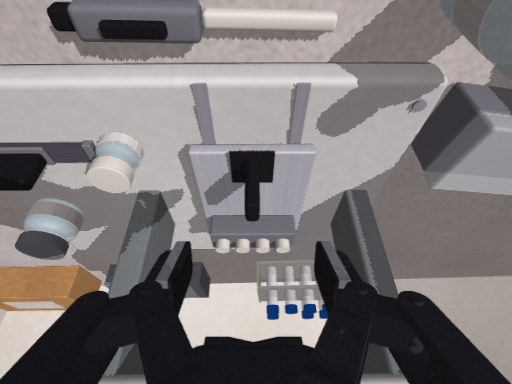

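```bash
python3 -m crank '[[-0.6,0,0,4.3,0,0,0],[-0.6,0,0,4.3,0,0,0],[-0.6,0,0,3,0,0,0],[-0.6,0,0,1.3,0,0,0],[-0.6,0,0,0,0,0,0]]'|grep -v rot;  python3 -m crank '[[1,0,0,0,0,0,0],[1,0,0,0,0,0,0],[1,0,0,0,0,0,0],[1,0,0,0,0,0,0]]' 25; python3 -m crank '[[1,0,0,0,0,0,0]]'|grep -v rot
```

```text
time: 15.7
eef_pos: [0.6028, 0.1312, 0.0948]
contact_force: [-0.4, 1.0, -0.4]
opening: 0.797
time: 16.1
eef_pos: [0.6035, 0.1326, 0.0996]
tcp_rot: [0.031, 0.953, -0.008, 0.302]
contact_force: [-0.9, -0.6, 2.6]
opening: 0.155
time: 16.2
eef_pos: [0.6036, 0.1326, 0.0996]
contact_force: [-1.7, -1.9, 4.3]
opening: 0.162
```

```bash
python3 -m crank '[[1,-0.08,0,0.06,0,0,0],[1,-0.08,0,0.06,0,0,0]]'|egrep "pos|for"; python3 -m crank '[[1,-0.08,0,0.06,0,0,0]]'|egrep "pos|for"; python3 -m crank '[[1,-0.08,0,0.06,0,0,0]]'|egrep "pos|for"; python3 -m crank '[[1,-0.08,0,0.06,0,0,0]]'|egrep "pos|for"
```

```text
eef_pos: [0.6061, 0.1325, 0.0995]
contact_force: [-2.0, -2.1, 5.5]
eef_pos: [0.6072, 0.1324, 0.0995]
contact_force: [-1.7, -3.4, 4.8]
eef_pos: [0.6078, 0.1324, 0.0995]
contact_force: [-13.7, -2.0, 14.1]
eef_pos: [0.608, 0.1323, 0.0995]
contact_force: [-21.0, -2.1, 20.1]
```

```bash
python3 -m crank '[[1,0.12,0,-0.09,0,0,0],[1,0.12,0,-0.09,0,0,0],[1,0.12,0,-0.09,0,0,0]]'|egrep "pos|for"; python3 -m crank '[[1,0.05,0,-0.03,0,0,0]]'|egrep "pos|for";python3 -m crank '[[1,0.04,0,-0.03,0,0,0]]'|egrep "pos|for"
```

```text
eef_pos: [0.605, 0.1325, 0.0995]
contact_force: [2.0, -3.3, 4.2]
eef_pos: [0.6044, 0.1325, 0.0996]
contact_force: [1.2, -3.4, 4.6]
eef_pos: [0.6039, 0.1326, 0.0996]
contact_force: [2.1, -4.1, 5.7]
```

```bash
python3 -m crank '[[1,0.04,0,-0.03,0,0,0],[1,0.04,0,-0.03,0,0,0]]'|egrep "pos|for";python3 -m crank '[[1,-0.04,0,0.03,0,0,0],[1,0,0,0,0,0,0]]'|egrep "pos|for"; python3 -m crank '[[-0.6,0,0,0,0,0,0],[-0.6,0,0,0,0,0,0],[-0.6,0,0,0,0,0,0],[-0.6,0,0,-1.5,0,0,0],[-0.6,0,0,-3,0,0,0]]'|egrep "pos|for"; python3 -m crank '[[-0.6,0,0,-4,0,0,0],[-0.6,0,0,-4,0,0,0],[-0.6,0,0,-2,0,0,0],[-0.6,0,0,0,0,0,0]]'|egrep "pos|for|time"
python3 - <<'E'
from h import *
for n in ["wrist","top","side"]:
    c=read_camera(n);save(c,n+"9")
    if n=="top": cv2.imwrite("pics/top9z.png",cv2.resize(c["color"][80:270,110:410,::-1],None,fx=2.6,fy=2.6,interpolation=3))
st()
E
```

```text
eef_pos: [0.6034, 0.1326, 0.0996]
contact_force: [10.4, -3.1, -1.3]
eef_pos: [0.6034, 0.1326, 0.0995]
contact_force: [2.1, -4.3, 6.0]
eef_pos: [0.5746, 0.134, 0.1322]
contact_force: [0.8, 0.7, 0.1]
time: 18.5
eef_pos: [0.5191, 0.1381, 0.2198]
contact_force: [-1.1, 0.1, 0.2]
t 18.65 pos [0.5186 0.1374 0.2153] F [-0.6 -1.1 -0. ] op 0.8 q [ 0.11 -0.25  2.26 -0.19  0.53 -1.26]
```

View pics/top9z.png

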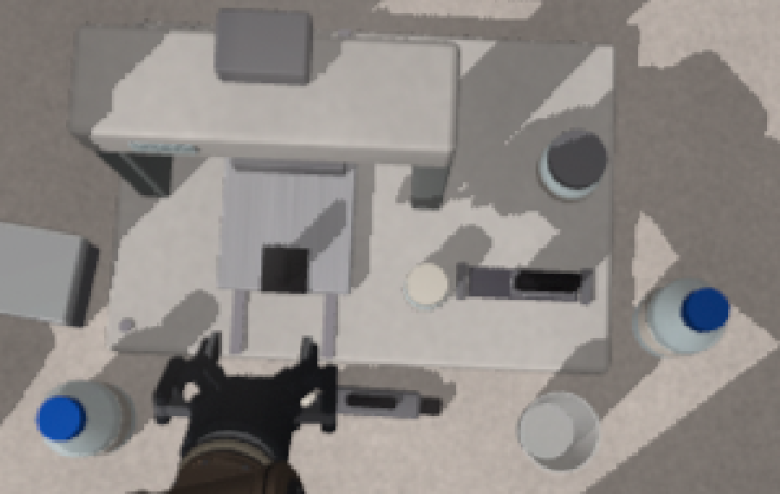

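View pics/wrist9.png

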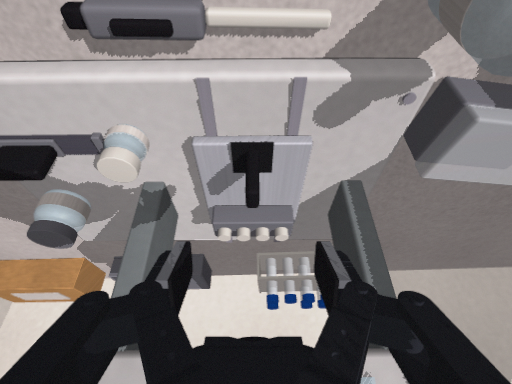

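The top view shows the carriage out, with the fin base at zoom (284,268). The selector is at the right end, with its grip at (547,281) against the right bar. The bottles, pot, jar, beaker and pipette are where they started, and the gripper is clear of everything.

```bash
python3 -m crank '[[-0.6,0,0,0,0,0,0],[-0.6,0,0,0,0,0,0]]'|egrep "pos|for"; python3 -c "
from plant import *
print(sign_off())"
```

```text
eef_pos: [0.5188, 0.1373, 0.2151]
contact_force: [-0.7, 0.4, -0.8]
the job is handed in; nothing more can be done
None
```

The carriage is out at the front stop and locked, with the selector at the right end of its slot and the gripper well clear. I handed the job in at about 19 s, well under the 72 s limit.

- **Drawing out:** The carriage was free at the start. I tried it gently and it pulled out about 89.5 mm with roughly 2 N of drag. At the front stop the pull force built to about 36 N before I eased off.
- **Locking:** I slid the selector right until it stopped. It travelled about 20 mm, and the wrist picture showed it against the right end bar.
- **Push test:** Pushing back towards the scanner, the carriage moved about 4 mm and then stopped dead. The force rose to about 21 N along the push direction (29 N in total), so the right end is the one that locks. I then drew it back to the front stop and let go.

**Last checks:** The final top and wrist pictures show the carriage out and the selector at the right end. The other things on the bench look unmoved, and the tool reads about zero force.

**What disagreed:** My picture measurements put the selector anywhere from 2 mm right to 6 mm left of the middle at the start, while its 20 mm travel points to about the middle. Being free at the start therefore did not prove which end locks; the push test did. Gripping the selector also raised the tool about 3 mm, with 8 to 10 N upward, so the fingertips were probably touching something under them.

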